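# Slide the bearing cup over the pump shaft and press it home

## Task

First take the tall slim filter jar that blocks the fitting stand's deck and set it upright in the grey parts tray. Then slide the wide, flat-topped bearing cup along the deck, up against the two stop posts, so that it drops over the top of the upright shaft, and press it down until it is fully home. Leave the stepped reducer on the deck and the loose things on the bench where they are, and let go of everything.

Things in the scene. Friction and masses are not known exactly. Their poses are not given: they have to be found in the camera images.
- shaft_top (a point): Fitting stand (fixed, placed and turned anew each time). Point: axis of the upright steel shaft (36 mm diameter, chamfered top), at the level of the deck's top, 75 mm above the bench; the shaft ends 0.8 mm lower. Axes of the stand: x away from the robot, z up; offsets in mm below are along these from this point.
- notch_edge (a point): Middle of the near edge of the notch in the aluminium deck, on the deck's top (x -48, y 0). Deck: x -210..+60, y -190..+190, top level with shaft_top. Notch: y -50..+50 from x -48 on, open at the far end; the shaft stands in it. A cup sliding over the notch rides on the shaft top until its bore is over it.
- posts_mid (a point): Midway between the two upright steel stop posts, at their top (x +43, y 0, 22 above the deck). Posts: 20 mm diameter, at x +43, y +-36. A 92 mm cup pushed in the stand's +x against both is centred on the shaft (0.5 mm play) and drops 6 mm, over the shaft top onto the carrier; should it hang, a light press on its top seats it.
- gauge (a point): Dial gauge fixed on the deck at (5, +87), 46 mm across in y, up to 70 mm above the deck. Point: on its axis at the deck's top. It blocks a slanting push to the shaft from the deck's +y side: bring the cup to y = 0 with x below -95, then push in +x.
- valve (a point): Hand valve fixed on the deck at (5, -87), 44 mm across in y, up to 62 mm above the deck. Point: on its axis at the deck's top. It blocks a slanting push from the deck's -y side likewise.
- carrier (a joint): Dark round plate (80 mm diameter) round the shaft, on which the cup comes to rest. Value: how far it is pushed down, m; 0 at the start with its face 6 mm below the deck's top, 0.033 at its bottom stop (fully home). Held by friction, no spring: it does not sink under the cup and stays where left; 6 to 10 N pressed on the cup's top moves it, more when fast.
- cup_center (a point): Bearing cup: black plastic, plain cylinder 92 mm diameter, 60 tall, flat closed top with six small screw heads; too wide to grip. Blind bore from beneath, 40 mm diameter, 50 deep. About 0.45 kg. Point: on its axis, half-way up; z up. Stands on the deck at y about +120 or -120, x -150 to -100. Home: on the shaft's axis, top face 21 mm above the deck's top (point 9 mm below it).
- reducer_center (a point): Stepped pipe reducer, black plastic, loose, to be left alone: 90 mm diameter foot 30 mm high, tapering at 45 mm to a neck of 48 mm diameter; 80 mm tall. Point: on its axis, half-way up (40 mm above its underside).
- jar_center (a point): Filter jar, loose: slim closed aluminium cylinder with a grey cap, 50 mm diameter, 100 mm tall, 0.3 kg. It stands on the deck in the middle, in front of the shaft, in the cup's way. Point: on its axis, half-way up (50 mm above its underside).
- tray_in (a point): Grey open parts tray, fixed on the bench at the left or the right of the stand (a low grey instrument of the same footprint, 57 mm tall, is at the other side); outside 170 (x) by 150 (y) by 40 mm high, walls 5 mm, may be turned a little. Point: centre of its inner floor, 5 mm above the bench; axes along its sides, z up.
- mug: White mug, 80 mm diameter, 90 mm tall, loose bystander at the back left of the bench, to be left alone. Origin: centre of its underside.
- spray: White closed bottle, 60 mm diameter, 150 mm tall, loose bystander at the back right, to be left alone. Origin: centre of its underside.
- wrench: Steel wrench lying flat near the robot's left, loose bystander, to be left alone. Origin: at its middle, on its underside.
- driver: Screwdriver lying flat near the robot's right, loose bystander, to be left alone. Origin: at its middle, on its underside.

How it is judged (in metres and radians):
On the way, in this order (a step that is already met when the one before it is completed fails the run):
1. the jar stands upright in the tray (x of jar_center in the frame of tray_in between -0.065 and 0.065 m and y of jar_center in the frame of tray_in between -0.055 and 0.055 m and z of jar_center in the frame of tray_in below 0.055 m and angle between jar_center's own z axis and vertical below 0.1 rad), for 0.2 s.
2. the cup has dropped over the shaft top (horizontal distance between cup_center and shaft_top below 0.004 m and angle between cup_center's own z axis and vertical below 0.06 rad and z of cup_center in the frame of shaft_top below 0.027 m), for 0.1 s.
At the end, for the whole second after the job is handed in: The cup is upright over the shaft (axis within 4 mm, tilt under 0.06 rad), the carrier under it is pushed down at least 31 of its 33 mm with the cup resting on it (cup centre at least 5 mm below the deck's top), the jar stands upright (tilt under 0.1 rad) on the tray's floor, and both are at rest (all of step 1 and horizontal distance between cup_center and shaft_top below 0.004 m and angle between cup_center's own z axis and vertical below 0.06 rad and value of joint carrier above 0.031 m and z of cup_center in the frame of shaft_top below -0.005 m and linear speed of each of cup, jar below 0.01 m/s); the robot touches nothing.
It fails at once if the stepped reducer is moved more than 30 mm (distance of reducer_center from where it was at the start of the episode above 0.03 m).
It fails at once if the mug is moved more than 30 mm (distance of mug from where it was at the start of the episode above 0.03 m).
It fails at once if the white bottle is moved more than 30 mm (distance of spray from where it was at the start of the episode above 0.03 m).
It fails at once if the wrench is moved more than 30 mm (distance of wrench from where it was at the start of the episode above 0.03 m).
It fails at once if the screwdriver is moved more than 30 mm (distance of driver from where it was at the start of the episode above 0.03 m).
It also fails if it takes over 72 s, if anything falls off the work surface, if the arm or the gripper's body presses on something with over 40 N, if the wrist force passes 120 N, or if a joint passes its speed limit or range.

## Robot

A 6-joint arm with a two-finger parallel gripper is mounted at the origin on the work surface. World frame = base frame: x ahead of the robot, y to its left, z up, the work surface at z = 0. Lengths are in m, angles in degrees, forces in N, time in s.
With the tool pointing down it reaches from about 0.35 to 0.875 m from the base axis. Payload 4.2 kg.
Tool frame: the origin (TCP) lies midway between the tips of the shut fingers; the grasp point (between the pads) lies 19 mm behind it; z points along the fingers, y is the direction in which the jaws open and shut (so a half turn about z gives the same grasp; the last joint's range is limited). The gripper opens to 87 mm and grips with 3 to 60 N. Pads are 19 mm wide; open, the fingers measure 117 mm over their backs; the gripper's body (75 mm by 190 mm) begins 51 mm behind the grasp point.
Start: joints at [-54.11, 22.042, 0.453, 0, -68.411, -14.817], TCP at [0.225, -0.583, 0.223] pointing down, gripper open.
Joint ranges: [-179.83, 179.83], [-69.29, 118.12], [-61.27, 80.66], [-181.25, 117.63], [-171.15, -9.14], [-177.46, 177.46]. Speed limits (degrees/s): [159.86, 159.86, 180, 180, 180, 180].

## Interface

Orientations are given as a 3x3 rotation matrix whose columns are the frame's x, y, z axes.
In Python, from station import sense, capture, calibration, finish_job gives the robot as it stands.
- The arm moves only by the tool carry_out, never from a script. Its argument "commands" is one flat list of numbers, 6 for each row, row after row: the shift along the tool's x, y, z in mm, then the turn, a rotation vector about the tool's x, y, z in rad. A call has 1 to 5 rows; each row shifts and turns the pose as measured when the row begins, along the tool's axes as they then stand; what a row does not reach is not made up. A row lasts 1/8 s, in which the tool goes at most 62.5 mm and 10.7 degrees, less where a joint would pass 70% of its speed; a pose out of reach is approached as far as the arm can. A call is refused whole if a number of a shift passes 62.5 or a number of a turn 0.188, either way. A call with a gripper value outside its range is refused whole. "grip" is the finger opening in mm, from 0 to 87, set as the call begins (left out, the last holds). The fingers move at their own pace and stop on an object; the grip force is fixed at half the most. Time passes only in rows, so rows that do not move let the fingers close. It gives the time, the measured TCP pose, the force and the opening at its end, in the units of the state.
- sense(): the state, without advancing time (a new reading comes with each control period).
- capture(name): name is "scene" or "top" or "wrist"; returns the picture (420x560x3 uint8, red, green, blue); there is no depth.
- calibration(name): a dict with "fx", "fy", "cx", "cy" (pixels), "rvec" (rotation vector, rad) and "tvec" (3), from world to camera coordinates, as OpenCV has them. Camera axes: x right, y down, z forward; pixel columns grow to the right and rows downward; lengths in m; the calibration is good to about 2 mm. A picture is of the moment at which its call begins: read the wrist's pose just before it. calibration takes no time and is no camera call; for the wrist camera it gives the pose at the moment of the call.
- finish_job(): hands the job in, once; it reports no verdict.
The state is a dict: "time_s": time; "joints": joint angles; "joint_velocities": joint speeds; "effort": joint torques, N m; "tcp_pos": TCP position; "ee_rot": TCP orientation; "wrist_force": force on the tool from outside, world axes, zero at the start; "moment": the same for the moment, N m; "gripper_width": opening from 0.0 (shut) to 1.0 (fully open).
Only numpy, scipy, OpenCV 4.12 (cv2) and the standard library are available. Lean on these libraries where they do the work, as an engineer would, in place of code of your own. Each camera call takes 0.05 s, during which the arm holds its last target.

## Working session

There is one attempt and no reset: what is moved stays moved. The work goes in short steps, Python scripts to look and compute and a tool call to move; the robot and the scene stay as the last step left them, time stands still between calls to the robot, and variables do not carry over. Pictures are saved under pics/ and viewed, and the job is handed in when it is done.

Besides the shell and the picture viewer there is one more tool, called by a JSON object that holds its "method" and its "body", one argument or row to a line. carry_out: Moves the arm, as the interface text tells. Its arguments: {"type":"object","properties":{"commands":{"type":"array"},"grip":{"type":"number"}},"required":["commands"]}

```bash
mkdir -p pics; ls; python3 - <<'E'
from station import *
import cv2
s=sense();print(s)
for n in ("scene","top","wrist"):
    c=calibration(n);print(n,c)
    im=capture(n);cv2.imwrite(f"pics/{n}0.png",cv2.cvtColor(im,cv2.COLOR_RGB2BGR))
E
```

```text
pics
{'time_s': 0.0, 'joints': array([-5.41102864e+01,  2.20907944e+01,  3.78311643e-01, -2.74693840e-02,
       -6.84108092e+01, -1.48156642e+01]), 'joint_velocities': array([-0.01797297,  0.13588544,  0.11038763,  0.08046641, -0.01250158,
       -0.07394528]), 'effort': array([ 8.61834051e-04, -3.90662134e+01,  1.87408715e+01,  4.21999991e+00,
        1.09539740e-02, -1.95947723e-04]), 'tcp_pos': array([ 0.22451416, -0.58262901,  0.22145316]), 'ee_rot': array([[-9.33180025e-01, -3.59408166e-01, -9.00287628e-04],
       [-3.59409274e-01,  9.33177880e-01,  2.00462025e-03],
       [ 1.19651611e-04,  2.19424330e-03, -9.99997585e-01]]), 'wrist_force': array([ 0.23256615,  0.59904511, -0.34080771]), 'moment': array([-0.01932388,  0.02749763, -0.04778443]), 'gripper_width': 1.0011632976230005}
scene {'fx': 385.6254958058063, 'fy': 385.6254958058063, 'cx': 279.6280607554546, 'cy': 216.30860059073885, 'rvec': array([ 1.81160154,  1.96866645, -0.5986589 ]), 'tvec': array([ 0.02455248, -0.32273955,  1.37341929])}
top {'fx': 510.2992586877316, 'fy': 510.2992586877316, 'cx': 286.32979084919657, 'cy': 204.1652900809711, 'rvec': array([ 2.17821678, -2.04265259,  0.21882549]), 'tvec': array([-0.01721857,  0.47373132,  1.46430578])}
wrist {'fx': 304.70697362366695, 'fy': 304.70697362366695, 'cx': 277.72271014307313, 'cy': 202.92970832516875, 'rvec': array([-1.68285823, -2.4532468 , -0.33019563]), 'tvec': array([ 0.62397547, -0.03203663,  0.39181638])}
```

View pics/scene0.png

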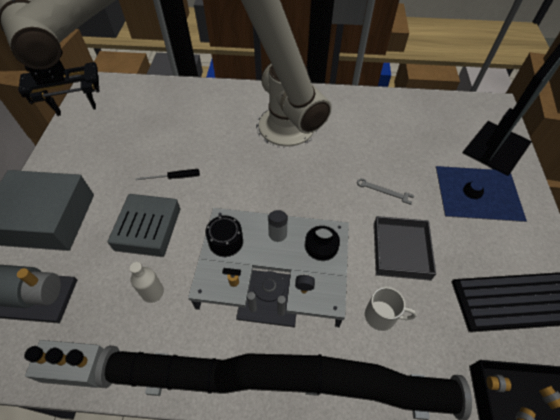

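View pics/top0.png

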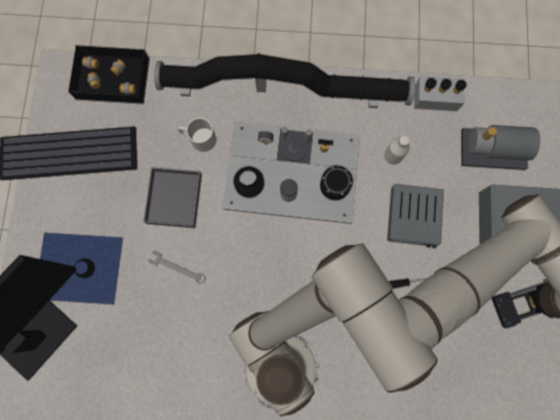

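View pics/wrist0.png

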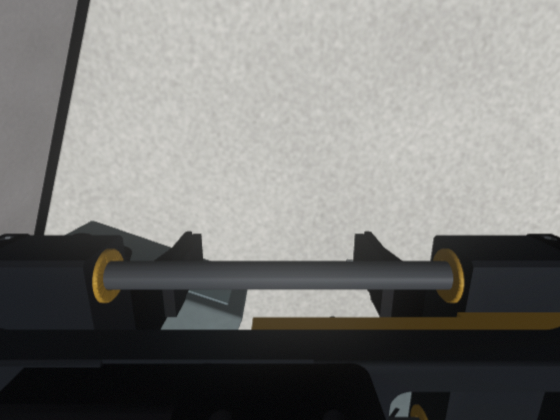

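The tray is on the robot's left, seen in top at (173,198). I need closer crops to tell the cup from the reducer.

```bash
python3 - <<'E'
import cv2
a=cv2.imread('pics/top0.png')[110:240,130:370];cv2.imwrite('pics/top0c.png',cv2.resize(a,None,fx=3.3,fy=3.3,interpolation=cv2.INTER_CUBIC))
a=cv2.imread('pics/scene0.png')[190:340,180:450];cv2.imwrite('pics/scene0c.png',cv2.resize(a,None,fx=2.9,fy=2.9,interpolation=cv2.INTER_CUBIC))
E
```

```text
(no output)
```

View pics/top0c.png

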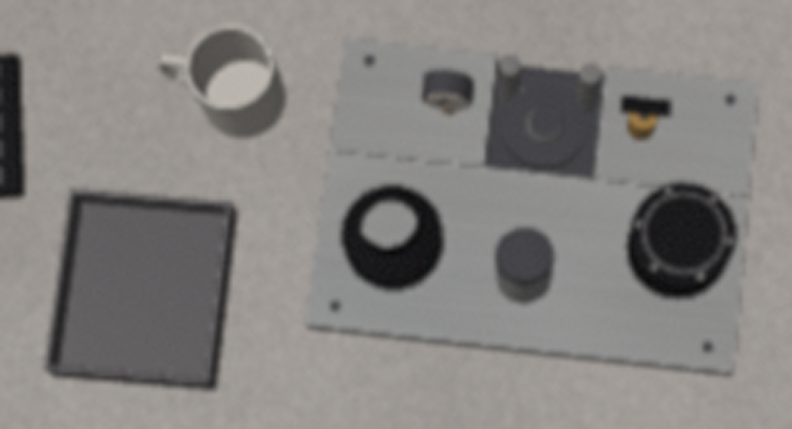

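View pics/scene0c.png

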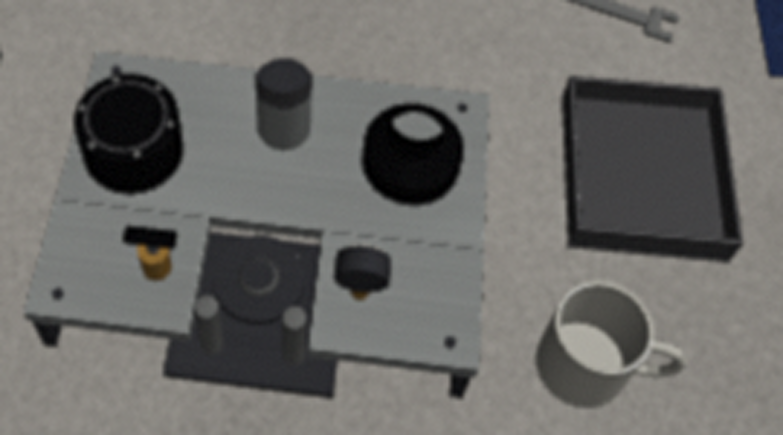

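```bash
cat > h.py <<'E'
import numpy as np,cv2
from station import *
from scipy.optimize import least_squares
def proj(c,P):
    K=np.array([[c['fx'],0,c['cx']],[0,c['fy'],c['cy']],[0,0,1]])
    return cv2.projectPoints(np.atleast_2d(np.array(P,float)).reshape(-1,1,3),np.array(c['rvec']),np.array(c['tvec']),K,None)[0].reshape(-1,2)
def ray(c,uv):
    R=cv2.Rodrigues(np.array(c['rvec']))[0];o=-R.T@np.array(c['tvec'])
    d=R.T@np.array([(uv[0]-c['cx'])/c['fx'],(uv[1]-c['cy'])/c['fy'],1]);return o,d/np.linalg.norm(d)
def onz(c,uv,z):
    o,d=ray(c,uv);return o+d*(z-o[2])/d[2]
def tri(l):
    A=np.zeros((3,3));b=np.zeros(3);M=[]
    for c,uv in l:
        o,d=ray(c,uv);m=np.eye(3)-np.outer(d,d);A+=m;b+=m@o;M.append((m,o))
    p=np.linalg.solve(A,b);return p,[round(1000*float(np.linalg.norm(m@(p-o))),1) for m,o in M]
E
cat > m1.py <<'E'
from h import *
T=calibration('top');S=calibration('scene')
t=lambda u:(130+u[0]/3.3-.35,110+u[1]/3.3-.35); s=lambda u:(180+u[0]/2.9-.33,190+u[1]/2.9-.33)
L={'nr':((735,373),(97,55),(-210,-190,0)),'nl':((308,327),(487,95),(-210,190,0)),'fl':((345,40),(478,370),(60,190,0)),'fr':((757,85),(28,316),(60,-190,0)),
'jar':((525,250),(284,78),None),'cup':((682,233),(127,118),None),'red':((389,224),(417,125),None),'p+':((509,63),(294,316),(43,36,22)),'p-':((593,72),(207,303),(43,-36,22)),
'n+':((486,163),(320,233),(-48,50,0)),'n-':((596,178),(209,220),(-48,-50,0)),'shaft':((543,123),(262,276),(0,0,-.8)),
'tray1':((72,192),(720,88),None),'tA':((72,192),(740,242),None),'tB':((236,205),(568,235),None),'tC':((215,387),(570,77),None),'tD':((50,372),(720,88),None)}
for k,(a,b,m) in L.items():
    p,e=tri([(T,t(a)),(S,s(b))]);print(k,p.round(4),e)
o=[(t(a),s(b),np.array(m)/1000) for a,b,m in L.values() if m]
def f(q):
    c,si=np.cos(q[3]),np.sin(q[3]);R=np.array([[c,-si,0],[si,c,0],[0,0,1]]);P=[R@m+q[:3] for *_,m in o]
    return np.concatenate([(proj(T,P)-[a for a,_,_ in o]).ravel(),(proj(S,P)-[b for _,b,_ in o]).ravel()])
r=least_squares(f,[.6,-.1,.075,0],loss='soft_l1');print('stand',r.x.round(4),np.abs(f(r.x)).reshape(2,-1,2).max(2).round(1))
E
python3 m1.py
```

```text
nr [ 0.4267 -0.1797  0.07  ] [2.2, 2.2]
nl [0.4434 0.1975 0.0729] [1.3, 1.3]
fl [0.7121 0.1866 0.074 ] [0.4, 0.4]
fr [ 0.695  -0.1902  0.0683] [2.2, 2.2]
jar [0.5024 0.0102 0.1658] [1.2, 1.2]
cup [ 0.5341 -0.1234  0.1338] [0.7, 0.7]
red [0.5241 0.127  0.1402] [0.7, 0.7]
p+ [0.6896 0.0349 0.1016] [0.4, 0.4]
p- [ 0.6852 -0.0385  0.1031] [2.5, 2.5]
n+ [0.6024 0.0503 0.0778] [0.8, 0.8]
n- [ 0.596  -0.0485  0.0736] [1.5, 1.5]
shaft [0.6447 0.0026 0.0732] [1.9, 1.9]
tray1 [0.5137 0.3705 0.213 ] [7.5, 7.5]
tA [0.5615 0.4281 0.0405] [0.6, 0.6]
tB [0.5618 0.2778 0.0294] [0.7, 0.7]
tC [0.3907 0.2834 0.0362] [3.8, 3.8]
tD [0.3942 0.4302 0.0402] [2.6, 2.6]
stand [ 6.449e-01  3.000e-04  7.340e-02 -4.190e-02] [[0.3 1.  0.4 1.  0.8 1.3 1.5 0.8 0.1]
 [1.3 0.2 0.4 2.3 0.9 1.8 0.5 0.4 1.7]]
```

Read from the pictures: the cup (screw ring) is on the -y side, top view (337,181). The reducer is on the +y side at (248,178). The stand fit is about (0.645, 0.000), yaw -2.4°, and the fitted height of 0.073 agrees with 75 mm. The jar is at (0.502, 0.010) and the tray centre is about (0.477, 0.355). I'll turn and lift first.

```bash
cat >> h.py <<'E'
def delta(target,yang=87.6):
    s=sense();R=s['ee_rot'];d=R.T@(np.array(target)-s['tcp_pos'])*1000
    Y=np.radians(yang);y=np.array([np.cos(Y),np.sin(Y),0]);z=np.array([0,0,-1.]);D=np.c_[np.cross(y,z),y,z]
    rv=cv2.Rodrigues(R.T@D)[0].ravel()
    print('t',round(s['time_s'],2),'tcp',s['tcp_pos'].round(4),'d',d.round(1),'rv',rv.round(3),'F',s['wrist_force'].round(1),'w',round(s['gripper_width']*87,1))
if __name__=='__main__':
    import sys
    a=[float(x) for x in sys.argv[1:]];delta(a[:3],*a[3:4])
E

```

{"method": "carry_out", "body": {
  "commands": [0,0,-30,0,0,0.187,0,0,-10,0,0,0.187,0,0,0,0,0,0.035],
  "grip": 87
}}

```text
time_s: 0.52
tcp_pos: [0.2243, -0.5821, 0.261]
ee_rot: [[-0.999, 0.05, -0.002], [0.05, 0.999, 0.005], [0.003, 0.005, -1.0]]
wrist_force: [0.1, -0.2, -0.6]
gripper_width: 1.003
```

```bash
python3 h.py .5 .01 .26
```

```text
t 0.53 tcp [ 0.2243 -0.5821  0.261 ] d [-245.8  605.1    3.3] rv [ 0.005 -0.003 -0.008] F [ 0.1 -0.2 -0.6] w 87.3
```

{"method": "carry_out", "body": {
  "commands": [-23,56,0,0,0,0,-23,56,0,0,0,0,-23,56,0,0,0,0,-23,56,0,0,0,0,-23,56,0,0,0,0]
}}

```text
time_s: 1.15
tcp_pos: [0.3552, -0.3038, 0.2591]
ee_rot: [[-0.998, 0.059, -0.004], [0.059, 0.998, 0.007], [0.005, 0.007, -1.0]]
wrist_force: [0.9, -0.7, 0.6]
gripper_width: 1.003
```

{"method": "carry_out", "body": {
  "commands": [-23,56,0,0,0,0,-23,56,0,0,0,0,-23,56,0,0,0,0,-20,50,0,0,0,0,-15,30,0,0,0,0]
}}

```text
time_s: 1.78
tcp_pos: [0.4756, -0.0519, 0.2607]
ee_rot: [[-0.998, 0.056, -0.003], [0.056, 0.998, 0.008], [0.003, 0.008, -1.0]]
wrist_force: [-0.4, 0.1, 0.2]
gripper_width: 0.998
```

```bash
python3 h.py .502 .01 .26; python3 - <<'E'
from h import *
c=calibration('wrist');R=cv2.Rodrigues(c['rvec'])[0];print((-R.T@c['tvec']).round(3),R[2].round(3))
cv2.imwrite('pics/w1.png',capture('wrist')[:,:,::-1])
E
```

```text
t 1.77 tcp [ 0.4756 -0.0519  0.2607] d [-22.9  63.3   1.1] rv [ 0.008 -0.003 -0.014] F [-0.4  0.1  0.2] w 86.8
[ 0.405 -0.049  0.424] [ 0.26  -0.006 -0.966]
```

View pics/w1.png

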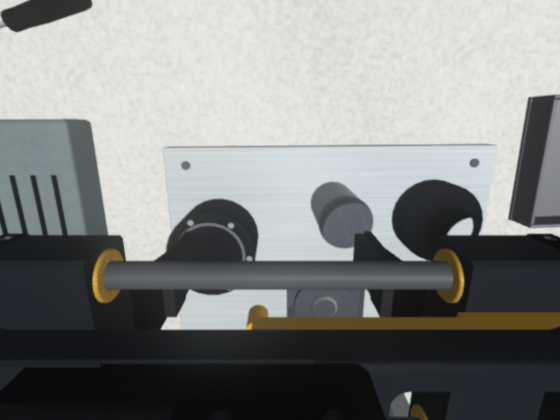

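Wrist view: the deck's near edge runs from (165,148) to (494,146), the jar cap centre is about (347,219), and the shaft is at (325,307).

```bash
python3 - <<'E'
from h import *
c=calibration('wrist')
for n,uv,z in [('nr',(165,148),.075),('nl',(494,146),.075),('jar',(347,219),.175),('jarbase',(331,196),.075),('shaft',(325,307),.0742)]: print(n,onz(c,uv,z).round(4))
R=lambda a:np.array([[np.cos(a),-np.sin(a)],[np.sin(a),np.cos(a)]])
for k in [(-.21,-.19),(-.21,.19)]: print((R(-.042)@k+[.6449,.0003]).round(4))
E
```

```text
nr [ 0.4296 -0.1732  0.075 ]
nl [0.4475 0.1995 0.075 ]
jar [0.4914 0.0097 0.175 ]
jarbase [0.4958 0.0137 0.075 ]
shaft [0.6458 0.0048 0.0742]
[ 0.4271 -0.1807]
[0.4431 0.1989]
```

```bash
python3 - <<'E'
from h import *
T=calibration('top');S=calibration('scene');c=calibration('wrist')
t=lambda u:(130+u[0]/3.3-.35,110+u[1]/3.3-.35); s=lambda u:(180+u[0]/2.9-.33,190+u[1]/2.9-.33)
print(tri([(T,t((525,250))),(S,s((284,78))),(c,(347,219))]))
print(onz(T,t((525,250)),.175),onz(S,s((284,78)),.175))
E
python3 h.py .497 .01 .26
```

```text
(array([0.49968117, 0.01102684, 0.1620107 ]), [4.1, 0.1, 4.2])
[0.50018448 0.00897998 0.175     ] [0.50852311 0.01188718 0.175     ]
t 1.82 tcp [ 0.4776 -0.0501  0.2605] d [-16.2  61.    1. ] rv [ 0.008 -0.002 -0.012] F [1.9 1.2 2. ] w 87.4
```

{"method": "carry_out", "body": {
  "commands": [-10,30,0,-0.008,0,-0.014,-8,25,20,0,0,0,0,8,30,0,0,0]
}}

```text
time_s: 2.2
tcp_pos: [0.5005, 0.0159, 0.2117]
ee_rot: [[-0.999, 0.038, 0.004], [0.038, 0.999, 0.018], [-0.003, 0.018, -1.0]]
wrist_force: [0.6, -0.6, -0.7]
gripper_width: 1.003
```

```bash
python3 h.py .497 .01 .131;python3 - <<'E'
from h import *
cv2.imwrite('pics/w2.png',capture('wrist')[:,:,::-1])
E
```

```text
t 2.2 tcp [0.5005 0.0159 0.2117] d [ 3.5 -7.4 80.6] rv [0.018 0.003 0.004] F [ 0.6 -0.6 -0.7] w 87.3
```

View pics/w2.png

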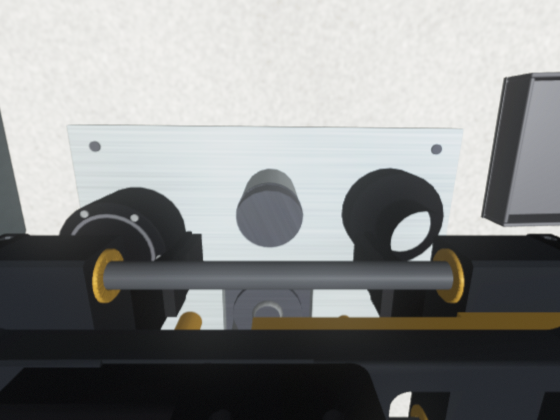

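The jar cap is centred at about (270,214), roughly midway between the fingers.

```bash
python3 - <<'E'
from h import *
c=calibration('wrist')
for n,uv,z in [('nr',(69,126),.075),('nl',(462,129),.075),('jar',(270,214),.175),('shaft',(268,313),.0742)]: print(n,onz(c,uv,z).round(4))
E
```

```text
nr [ 0.4232 -0.1735  0.075 ]
nl [0.4401 0.1963 0.075 ]
jar [0.4864 0.0116 0.175 ]
shaft [0.6321 0.0022 0.0742]
```

{"method": "carry_out", "body": {
  "commands": [2,-7,0,0.018,0.003,0,0,0,0,0,0,0]
}}

```text
time_s: 2.5
tcp_pos: [0.4948, 0.0077, 0.2073]
ee_rot: [[-0.999, 0.039, -0.01], [0.039, 0.999, -0.003], [0.01, -0.003, -1.0]]
wrist_force: [0.4, 0.6, 0.6]
gripper_width: 0.996
```

```bash
python3 h.py .498 .01 .131
```

```text
t 2.5 tcp [0.4948 0.0077 0.2073] d [-3.9  2.7 76.3] rv [-0.003 -0.01   0.003] F [0.4 0.6 0.6] w 86.7
```

```bash
python3 - <<'E'
from h import *
c=calibration('wrist');s=sense();im=capture('wrist');c2=calibration('wrist')
print(c['tvec']-c2['tvec'],c['rvec']-c2['rvec'])
a=im[80:330,30:500];cv2.imwrite('pics/w3.png',cv2.resize(a,None,fx=1.7,fy=1.7)[:,:,::-1]);np.save('c3.npy',c,allow_pickle=True)
E
```

```text
[0.0003051  0.00045878 0.00029229] [-0.00014336 -0.00053774  0.00149996]
```

View pics/w3.png

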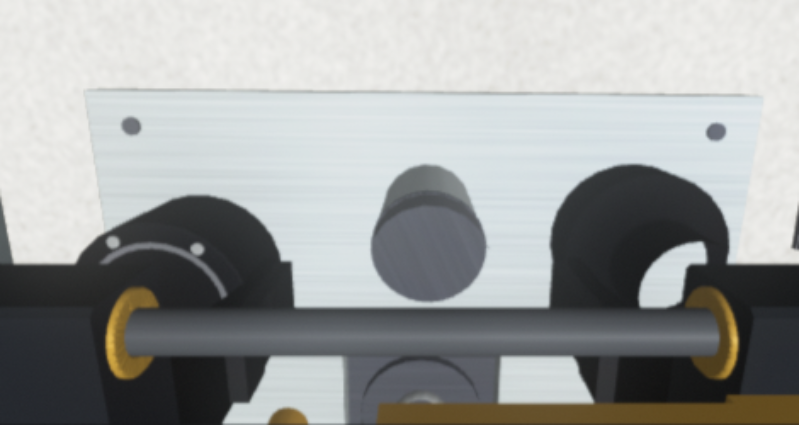

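```bash
python3 - <<'E'
from h import *
c=np.load('c3.npy',allow_pickle=True).item()
for n,uv,z in [('nr',(80,132.4),.075),('nl',(478.8,137),.075),('jar',(282.4,225.3),.175)]: print(n,onz(c,uv,z).round(4))
E
python3 h.py .498 .01 .131
```

```text
nr [ 0.4262 -0.1781  0.075 ]
nl [0.4447 0.2004 0.075 ]
jar [0.4921 0.0109 0.175 ]
t 2.55 tcp [0.4951 0.0078 0.2077] d [-3.5  2.5 76.6] rv [-0.003 -0.009  0.003] F [-0.3 -0.  -0.1] w 86.8
```

{"method": "carry_out", "body": {
  "commands": [-2,3,25,0,-0.009,0,0,0,25,0,0,0,0,0,20,0,0,0,0,0,5,0,0,0]
}}

```text
time_s: 3.05
tcp_pos: [0.5008, 0.0095, 0.1364]
ee_rot: [[-0.999, 0.041, 0.012], [0.041, 0.999, -0.0], [-0.012, 0.0, -1.0]]
wrist_force: [-0.3, 0.4, 0.3]
gripper_width: 1.001
```

```bash
python3 h.py .497 .01 .131
```

```text
t 3.05 tcp [0.5008 0.0095 0.1364] d [3.9 0.4 5.4] rv [0.    0.012 0.001] F [-0.3  0.4  0.3] w 87.1
```

{"method": "carry_out", "body": {
  "commands": [3,0,5,0,0.006,0,0,0,0,0,0,0,0,0,0,0,0,0]
}}

```text
time_s: 3.42
tcp_pos: [0.4994, 0.0095, 0.1336]
ee_rot: [[-0.999, 0.041, 0.01], [0.041, 0.999, 0.001], [-0.01, 0.001, -1.0]]
wrist_force: [0.2, -0.8, 0.3]
gripper_width: 0.997
```

```bash
python3 h.py .497 .01 .131
```

```text
t 3.42 tcp [0.4994 0.0095 0.1336] d [2.4 0.4 2.6] rv [0.001 0.01  0.   ] F [ 0.2 -0.8  0.3] w 86.7
```

{"method": "carry_out", "body": {
  "commands": [2,0,2,0,0.01,0,0,0,0,0,0,0,0,0,0,0,0,0,0,0,0,0,0,0,0,0,0,0,0,0],
  "grip": 40
}}

```text
time_s: 4.05
tcp_pos: [0.4978, 0.0099, 0.1324]
ee_rot: [[-0.999, 0.041, 0.001], [0.041, 0.999, 0.002], [-0.001, 0.002, -1.0]]
wrist_force: [0.1, 1.0, 0.8]
gripper_width: 0.564
```

{"method": "carry_out", "body": {
  "commands": [0,0,0,0,0,0,0,0,0,0,0,0]
}}

```text
time_s: 4.3
tcp_pos: [0.4978, 0.01, 0.1324]
ee_rot: [[-0.999, 0.041, 0.001], [0.041, 0.999, 0.002], [-0.001, 0.002, -1.0]]
wrist_force: [0.8, -0.2, -0.3]
gripper_width: 0.568
```

Gripped at 49.4 mm, matching the 50 mm jar. Lifting clear of the reducer.

{"method": "carry_out", "body": {
  "commands": [0,0,-15,0,0,0,0,0,-30,0,0,0,0,0,-35,0,0,0,0,0,-35,0,0,0,0,0,-20,0,0,0]
}}

```text
time_s: 4.92
tcp_pos: [0.4924, 0.0089, 0.2635]
ee_rot: [[-0.999, 0.044, -0.018], [0.044, 0.999, 0.0], [0.018, -0.0, -1.0]]
wrist_force: [-0.4, 0.1, -3.3]
gripper_width: 0.57
```

```bash
python3 h.py .477 .355 .26; python3 - <<'E'
from h import *
for n in('scene','top'):
    im=capture(n);cv2.imwrite(f'pics/{n}1.png',im[:,:,::-1])
a=im[150:250,130:220];cv2.imwrite('pics/tray.png',cv2.resize(a,None,fx=6,fy=6,interpolation=2)[:,:,::-1])
E
```

```text
t 4.92 tcp [0.4924 0.0089 0.2635] d [ 30.5 345.1   3.9] rv [-0.    -0.018 -0.002] F [-0.4  0.1 -3.3] w 49.6
```

View pics/tray.png

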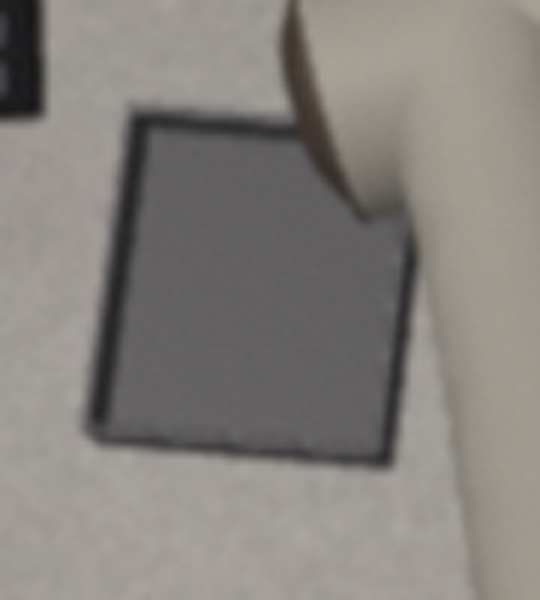

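View pics/scene1.png

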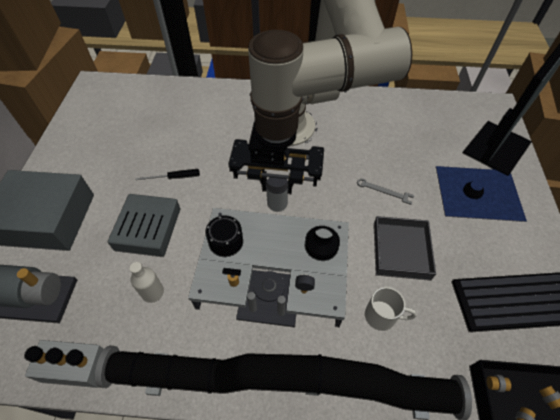

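The jar is in the gripper and held upright. Moving over the tray.

{"method": "carry_out", "body": {
  "commands": [2,30,0,0,0,0,5,55,0,0,0,0,5,60,0,0,0,0,5,60,0,0,0,0,4,60,0,0,0,0]
}}

```text
time_s: 5.65
tcp_pos: [0.4798, 0.2768, 0.2539]
ee_rot: [[-0.998, 0.054, -0.03], [0.054, 0.999, -0.005], [0.03, -0.006, -1.0]]
wrist_force: [0.4, -0.4, -2.8]
gripper_width: 0.571
```

```bash
python3 h.py .477 .355 .15
```

```text
t 5.65 tcp [0.4798 0.2768 0.2539] d [  3.9  78.6 103.6] rv [-0.006 -0.03  -0.012] F [ 0.4 -0.4 -2.8] w 49.7
```

{"method": "carry_out", "body": {
  "commands": [3,40,0,-0.006,-0.02,-0.01,1,35,10,0,-0.01,0,0,5,30,0,0,0,0,0,30,0,0,0,0,0,0,0,0,0]
}}

```text
time_s: 6.28
tcp_pos: [0.4729, 0.361, 0.1682]
ee_rot: [[-0.999, 0.039, -0.016], [0.039, 0.999, -0.013], [0.015, -0.013, -1.0]]
wrist_force: [-0.3, 0.2, -2.3]
gripper_width: 0.568
```

```bash
python3 h.py .477 .355 .0625; python3 - <<'E'
from h import *
c=calibration('wrist');cv2.imwrite('pics/w4.png',capture('wrist')[:,:,::-1]);print(proj(c,[[.477,.355,.005]]))
E
```

```text
t 6.28 tcp [0.4729 0.361  0.1682] d [ -5.9  -4.4 105.7] rv [-0.013 -0.015  0.003] F [-0.3  0.2 -2.3] w 49.4
[[274.34091201 193.6370227 ]]
```

View pics/w4.png

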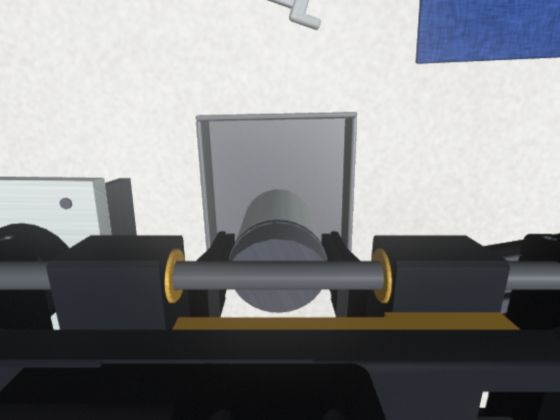

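The jar hangs centred between the tray's side walls (198..357). Lowering it.

{"method": "carry_out", "body": {
  "commands": [-4,-4,30,-0.013,-0.015,0,0,0,30,0,0,0,0,0,20,0,0,0,0,0,10,0,0,0,0,0,0,0,0,0]
}}

```text
time_s: 6.95
tcp_pos: [0.4822, 0.3598, 0.0842]
ee_rot: [[-0.999, 0.039, 0.013], [0.039, 0.999, 0.01], [-0.012, 0.011, -1.0]]
wrist_force: [-0.9, -0.2, -2.9]
gripper_width: 0.565
```

```bash
python3 h.py .477 .355 .0625
```

```text
t 6.95 tcp [0.4822 0.3598 0.0842] d [ 5.3 -5.3 21.6] rv [0.011 0.012 0.003] F [-0.9 -0.2 -2.9] w 49.1
```

{"method": "carry_out", "body": {
  "commands": [3,-2,9,0.006,0.007,0,0,0,7,0,0,0,0,0,5,0,0,0,0,0,0,0,0,0]
}}

```text
time_s: 7.45
tcp_pos: [0.4804, 0.3593, 0.0645]
ee_rot: [[-0.999, 0.039, 0.008], [0.039, 0.999, 0.008], [-0.008, 0.008, -1.0]]
wrist_force: [0.7, -1.0, -3.8]
gripper_width: 0.563
```

```bash
python3 h.py .477 .355 .0625
```

```text
t 7.45 tcp [0.4804 0.3593 0.0645] d [ 3.3 -4.5  1.9] rv [0.008 0.008 0.003] F [ 0.7 -1.  -3.8] w 49.0
```

{"method": "carry_out", "body": {
  "commands": [0,0,3,0.008,0.008,0,0,0,2,0,0,0,0,0,0,0,0,0]
}}

```text
time_s: 7.82
tcp_pos: [0.4812, 0.3602, 0.0629]
ee_rot: [[-0.999, 0.037, 0.002], [0.037, 0.999, 0.0], [-0.002, 0.0, -1.0]]
wrist_force: [-0.2, -0.3, -4.1]
gripper_width: 0.567
```

```bash
python3 h.py .477 .355 .0625
```

```text
t 7.83 tcp [0.4812 0.3602 0.0629] d [ 4.  -5.3  0.4] rv [0.    0.002 0.005] F [-0.2 -0.3 -4.1] w 49.3
```

{"method": "carry_out", "body": {
  "commands": [0,0,2,0,0,0,0,0,2,0,0,0,0,0,0,0,0,0]
}}

```text
time_s: 8.2
tcp_pos: [0.4818, 0.3606, 0.0625]
ee_rot: [[-0.999, 0.036, 0.003], [0.036, 0.999, 0.0], [-0.003, 0.0, -1.0]]
wrist_force: [-0.5, -0.3, -3.5]
gripper_width: 0.569
```

{"method": "carry_out", "body": {
  "commands": [0,0,4,0,0,0,0,0,4,0,0,0,0,0,0,0,0,0]
}}

```text
time_s: 8.57
tcp_pos: [0.4826, 0.3612, 0.0629]
ee_rot: [[-0.999, 0.033, 0.006], [0.033, 0.999, -0.0], [-0.006, 0.0, -1.0]]
wrist_force: [-0.5, 0.2, -3.9]
gripper_width: 0.571
```

{"method": "carry_out", "body": {
  "commands": [0,0,5,0,0,0,0,0,5,0,0,0,0,0,5,0,0,0]
}}

```text
time_s: 8.95
tcp_pos: [0.4841, 0.3618, 0.0621]
ee_rot: [[-1.0, 0.028, 0.012], [0.028, 1.0, -0.002], [-0.012, -0.002, -1.0]]
wrist_force: [-11.6, -4.5, 28.2]
gripper_width: 0.569
```

```bash
python3 h.py .477 .355 .0625; python3 - <<'E'
from h import *
print(sense()['effort'].round(1),sense()['joints'].round(2))
im=capture('scene');a=im[150:330,300:480];cv2.imwrite('pics/s2.png',cv2.resize(a,None,fx=3.3,fy=3.3)[:,:,::-1])
E
```

```text
t 8.95 tcp [0.4841 0.3618 0.0621] d [ 6.9 -7.  -0.5] rv [-0.002  0.012  0.014] F [-11.6  -4.5  28.2] w 49.5
[ -2.  -25.5  12.7   2.8   3.4   0.2] [  52.42   28.73  -14.53    0.83  -46.43 -144.59]
```

View pics/s2.png

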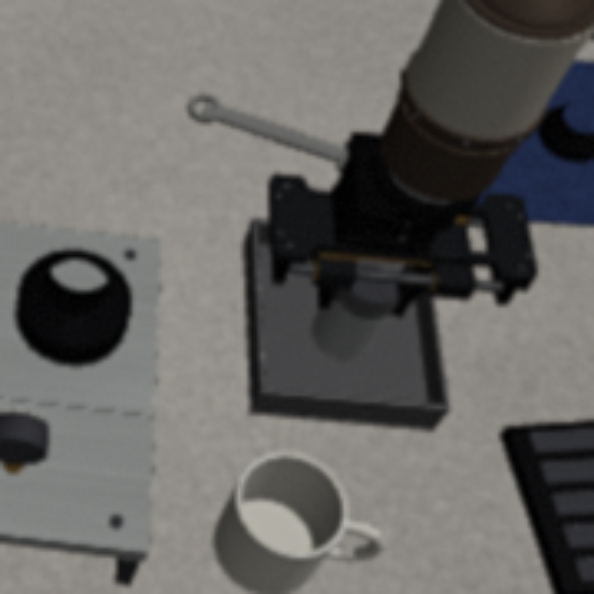

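The contact force of 28 N shows the jar on the tray floor. I'll relax it and open.

{"method": "carry_out", "body": {
  "commands": [0,0,-1,0,0.012,0,0,0,0,0,0,0]
}}

```text
time_s: 9.25
tcp_pos: [0.4843, 0.3623, 0.0629]
ee_rot: [[-1.0, 0.028, 0.0], [0.028, 1.0, -0.0], [-0.0, -0.0, -1.0]]
wrist_force: [0.1, 0.3, -3.9]
gripper_width: 0.566
```

{"method": "carry_out", "body": {
  "commands": [0,0,0,0,0,0,0,0,0,0,0,0,0,0,0,0,0,0,0,0,0,0,0,0,0,0,0,0,0,0],
  "grip": 80
}}

```text
time_s: 9.88
tcp_pos: [0.4854, 0.3627, 0.0616]
ee_rot: [[-1.0, 0.027, 0.001], [0.027, 1.0, -0.001], [-0.001, -0.001, -1.0]]
wrist_force: [-0.3, 0.6, -0.1]
gripper_width: 0.908
```

{"method": "carry_out", "body": {
  "commands": [0,0,-10,0,0,0,0,0,-25,0,0,0,0,0,-40,0,0,0,0,0,-50,0,0,0,0,0,-40,0,0,0]
}}

```text
time_s: 10.5
tcp_pos: [0.4842, 0.3616, 0.2308]
ee_rot: [[-1.0, 0.027, -0.002], [0.027, 1.0, -0.006], [0.002, -0.006, -1.0]]
wrist_force: [0.6, 0.7, -1.3]
gripper_width: 0.917
```

```bash
python3 h.py .47 .0 .24 177.6; python3 - <<'E'
from h import *
im=capture('scene');a=im[150:330,300:480];cv2.imwrite('pics/s3.png',cv2.resize(a,None,fx=3.3,fy=3.3)[:,:,::-1])
cv2.imwrite('pics/w5.png',capture('wrist')[:,:,::-1])
E
```

```text
t 10.5 tcp [0.4842 0.3616 0.2308] d [   4.3 -361.9   -7.1] rv [-0.003 -0.006 -1.556] F [ 0.6  0.7 -1.3] w 79.8
```

View pics/s3.png

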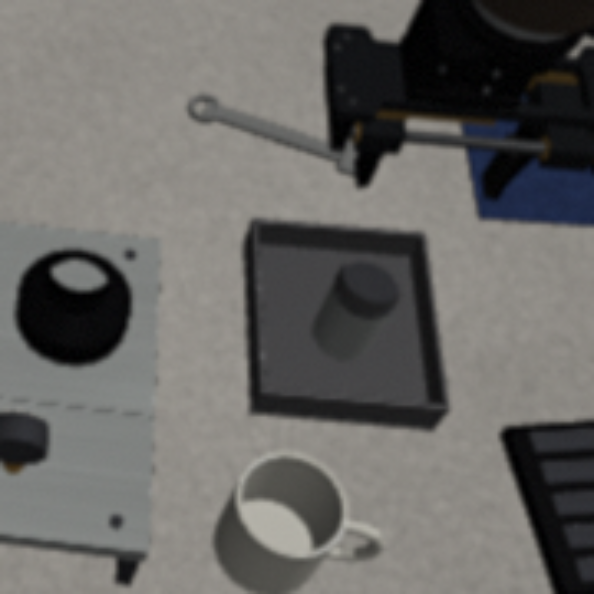

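View pics/w5.png

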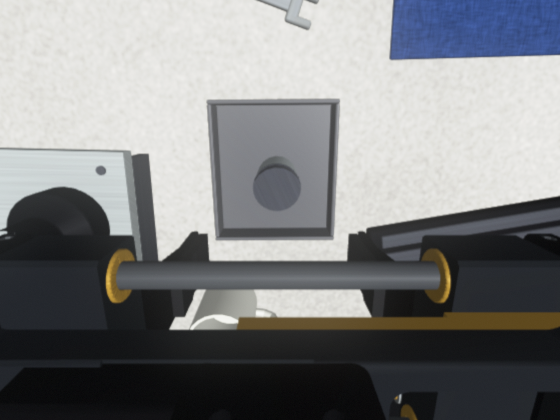

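The jar stands upright well inside the tray. Scene view shows it at about (402,240), and the wrist view shows the cap centre at (277,187) between walls 213..335. Next I'll move to the cup's -y side with the jaws along the stand's x.

```bash
python3 - <<'E'
from h import *
R=sense()['ee_rot'];out=[]
for i in range(10):
    d=R.T@np.array([5.5,-56,2.]);r=-.173 if i<9 else 0
    out.append([int(round(v)) for v in d]+[0,0,r]);R=R@cv2.Rodrigues(np.array([0,0,r]))[0]
print(out[:5]);print(out[5:])
E
```

```text
Traceback (most recent call last):
cv2.error: OpenCV(4.12.0) /io/opencv/modules/calib3d/src/calibration_base.cpp:151: error: (-210:Unsupported format or combination of formats) The matrices must have 32f or 64f data type in function 'Rodrigues'
```

```bash
python3 - <<'E'
from h import *
R=sense()['ee_rot'];out=[]
for i in range(10):
    d=R.T@np.array([5.5,-56,2.]);r=-.173 if i<9 else 0
    out+=[int(round(v)) for v in d]+[0,0,r];R=R@cv2.Rodrigues(np.array([0,0,float(r)]))[0]
print(out[:30]);print(out[30:])
E
```

```text
[-7, -56, -2, 0, 0, -0.173, 3, -56, -2, 0, 0, -0.173, 12, -55, -2, 0, 0, -0.173, 22, -52, -2, 0, 0, -0.173, 30, -47, -2, 0, 0, -0.173]
[38, -42, -2, 0, 0, -0.173, 45, -34, -2, 0, 0, -0.173, 50, -26, -2, 0, 0, -0.173, 54, -17, -2, 0, 0, -0.173, 56, -8, -2, 0, 0, 0]
```

{"method": "carry_out", "body": {
  "commands": [-7,-56,-2,0,0,-0.173,3,-56,-2,0,0,-0.173,12,-55,-2,0,0,-0.173,22,-52,-2,0,0,-0.173,30,-47,-2,0,0,-0.173]
}}

```text
time_s: 11.22
tcp_pos: [0.5161, 0.0827, 0.2462]
ee_rot: [[-0.65, -0.76, 0.009], [-0.76, 0.65, 0.004], [-0.009, -0.004, -1.0]]
wrist_force: [0.6, 0.9, -0.3]
gripper_width: 0.92
```

```bash
python3 h.py .54 -.22 .24 177.6; python3 - <<'E'
from h import *
print((sense()['ee_rot'].T@np.array([5.5,-56,2])).round())
E
```

```text
t 11.22 tcp [0.5161 0.0827 0.2462] d [ 214.7 -214.8    5.2] rv [-0.007  0.007 -0.665] F [ 0.6  0.9 -0.3] w 80.1
[ 39. -41.  -2.]
```

{"method": "carry_out", "body": {
  "commands": [38,-42,-1,0,0,-0.173,45,-34,-1,0,0,-0.173,50,-26,0,0,0,-0.173,54,-17,0,0,0,-0.146,50,-2,0,0,0,0]
}}

```text
time_s: 11.85
tcp_pos: [0.5391, -0.1901, 0.2491]
ee_rot: [[-0.051, -0.999, 0.012], [-0.999, 0.051, 0.005], [-0.005, -0.012, -1.0]]
wrist_force: [1.1, -0.2, -0.1]
gripper_width: 0.919
```

```bash
python3 h.py .535 -.225 .20 177.6; python3 - <<'E'
from h import *
c=calibration('wrist');np.save('c6.npy',c);cv2.imwrite('pics/w6.png',capture('wrist')[:,:,::-1])
E
```

```text
t 11.85 tcp [ 0.5391 -0.1901  0.2491] d [35.4  2.9 48.9] rv [-0.012  0.005 -0.009] F [ 1.1 -0.2 -0.1] w 80.0
```

View pics/w6.png

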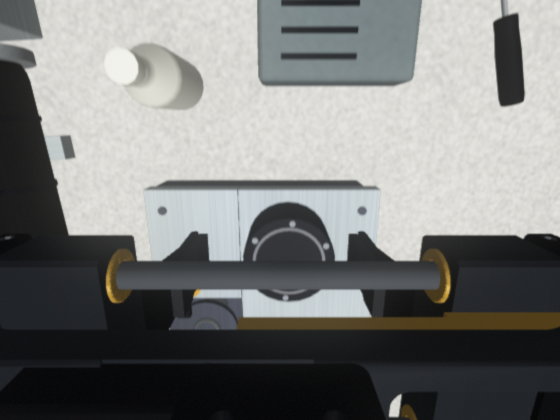

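The cup's screw ring is centred at about (289,260). The deck's -y edge runs from (146,188) to (379,187).

```bash
python3 - <<'E'
from h import *
c=np.load('c6.npy',allow_pickle=True).item()
for n,uv,z in [('nr',(379,187),.075),('fr',(146,188),.075),('cup',(289,260),.135),('scr',(292,224),.135),('scr',(286,297),.135)]: print(n,onz(c,uv,z).round(4))
R=lambda a:np.array([[np.cos(a),-np.sin(a)],[np.sin(a),np.cos(a)]])
for k in [(-.21,-.19),(.06,-.19)]: print((R(-.042)@k+[.6449,.0003]).round(4))
for p in [(.5341,-.1234)]: print(R(.042)@(np.array(p)-[.6449,.0003]))
E
```

```text
nr [ 0.4274 -0.1823  0.075 ]
fr [ 0.6915 -0.1937  0.075 ]
cup [ 0.5326 -0.1262  0.135 ]
scr [ 0.5281 -0.164   0.135 ]
scr [ 0.5374 -0.0846  0.135 ]
[ 0.4271 -0.1807]
[ 0.6969 -0.1921]
[-0.10550842 -0.12824314]
```

{"method": "carry_out", "body": {
  "commands": [17,5,30,-0.012,0.005,-0.009,0,0,45,0,0,0,0,0,45,0,0,0,0,0,15,0,0,0,0,0,0,0,0,0]
}}

```text
time_s: 12.52
tcp_pos: [0.5333, -0.2154, 0.1132]
ee_rot: [[-0.052, -0.999, 0.004], [-0.999, 0.052, -0.003], [0.003, -0.004, -1.0]]
wrist_force: [0.7, -0.0, 0.4]
gripper_width: 0.92
```

```bash
python3 h.py .533 -.207 .092 177.6
```

```text
t 12.53 tcp [ 0.5333 -0.2154  0.1132] d [-8.4  0.8 21.1] rv [-0.004 -0.003 -0.01 ] F [ 0.7 -0.   0.4] w 80.0
```

{"method": "carry_out", "body": {
  "commands": [0,0,10,0,0,-0.01,0,0,10,0,0,0,0,0,3,0,0,0,0,0,0,0,0,0]
}}

```text
time_s: 13.02
tcp_pos: [0.5364, -0.2156, 0.0931]
ee_rot: [[-0.04, -0.999, 0.012], [-0.999, 0.04, -0.005], [0.005, -0.012, -1.0]]
wrist_force: [0.1, -0.5, 0.2]
gripper_width: 0.917
```

```bash
python3 h.py .533 -.16 .092 177.6; python3 - <<'E'
from h import *
im=capture('scene');a=im[130:330,130:350];cv2.imwrite('pics/s4.png',cv2.resize(a,None,fx=3,fy=3)[:,:,::-1])
E
```

```text
t 13.03 tcp [ 0.5364 -0.2156  0.0931] d [-55.4   5.7   0.8] rv [-0.012 -0.005  0.002] F [ 0.1 -0.5  0.2] w 79.8
```

View pics/s4.png

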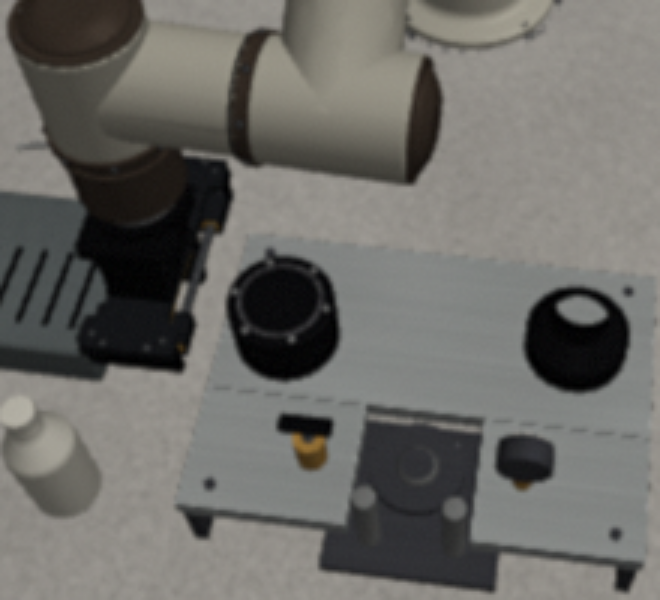

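The gripper is beside the cup on the -y side, clear of the bottle and the grey instrument. Approaching to contact.

{"method": "carry_out", "body": {
  "commands": [-15,4,0,-0.008,-0.004,0,-18,0,0,0,0,0,-12,0,0,0,0,0,-8,0,0,0,0,0,-8,0,0,0,0,0]
}}

```text
time_s: 13.7
tcp_pos: [0.5346, -0.1503, 0.0938]
ee_rot: [[-0.039, -0.999, 0.004], [-0.999, 0.039, -0.001], [0.001, -0.004, -1.0]]
wrist_force: [-0.6, -2.6, -0.2]
gripper_width: 0.919
```

```bash
python3 h.py .533 -.157 .092 177.6
```

```text
t 13.7 tcp [ 0.5346 -0.1503  0.0938] d [6.8 1.4 1.8] rv [-0.004 -0.001  0.003] F [-0.6 -2.6 -0.2] w 80.0
```

In contact at 2.6 N. Pushing along.

{"method": "carry_out", "body": {
  "commands": [-10,0,0,0,0,0,-14,1,0,0,0,0,-14,1,0,0,0,0,-14,0,0,0,0,0,-12,0,0,0,0,0]
}}

```text
time_s: 14.32
tcp_pos: [0.5352, -0.0827, 0.0938]
ee_rot: [[-0.039, -0.999, 0.004], [-0.999, 0.039, -0.002], [0.002, -0.004, -1.0]]
wrist_force: [-0.2, -1.9, -0.1]
gripper_width: 0.919
```

```bash
python3 h.py .533 -.027 .092 177.6; python3 - <<'E'
from h import *
im=capture('scene');a=im[130:330,130:350];cv2.imwrite('pics/s5.png',cv2.resize(a,None,fx=3,fy=3)[:,:,::-1])
E
```

```text
t 14.32 tcp [ 0.5352 -0.0827  0.0938] d [-55.6   4.4   1.7] rv [-0.004 -0.002  0.003] F [-0.2 -1.9 -0.1] w 79.9
```

View pics/s5.png

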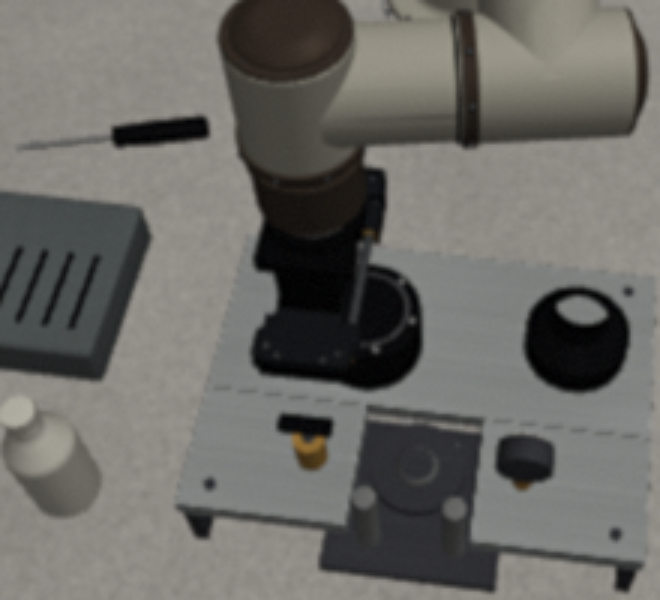

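The cup is cradled and sliding straight. Continuing.

{"method": "carry_out", "body": {
  "commands": [-12,2,0,0,0,0,-12,2,0,0,0,0,-12,1,0,0,0,0,-9,0,0,0,0,0,-3,0,0,0,0,0]
}}

```text
time_s: 15.0
tcp_pos: [0.5319, -0.0301, 0.0938]
ee_rot: [[-0.038, -0.999, 0.005], [-0.999, 0.038, -0.002], [0.002, -0.005, -1.0]]
wrist_force: [-0.2, -1.4, -0.2]
gripper_width: 0.922
```

```bash
python3 h.py .533 -.027 .092 177.6
```

```text
t 15.0 tcp [ 0.5319 -0.0301  0.0938] d [-3.1 -1.   1.8] rv [-0.005 -0.002  0.004] F [-0.2 -1.4 -0.2] w 80.2
```

{"method": "carry_out", "body": {
  "commands": [-4,0,0,0,0,0,15,0,0,0,0,0,30,0,-10,0,0,0,35,0,-40,0,0,0,20,0,-50,0,0,0]
}}

```text
time_s: 15.62
tcp_pos: [0.5254, -0.1286, 0.1918]
ee_rot: [[-0.037, -0.999, -0.005], [-0.999, 0.037, 0.0], [0.0, 0.005, -1.0]]
wrist_force: [1.2, -0.2, -0.8]
gripper_width: 0.919
```

```bash
python3 h.py .45 0.01 .2 87.6; python3 - <<'E'
from h import *
im=capture('scene');a=im[180:330,180:360];cv2.imwrite('pics/s6.png',cv2.resize(a,None,fx=4,fy=4,interpolation=2)[:,:,::-1])
c=calibration('wrist');np.save('c7.npy',c);cv2.imwrite('pics/w7.png',capture('wrist')[:,:,::-1])
im=capture('top');a=im[110:240,210:370];cv2.imwrite('pics/t7.png',cv2.resize(a,None,fx=4,fy=4,interpolation=2)[:,:,::-1])
E
```

```text
t 15.62 tcp [ 0.5254 -0.1286  0.1918] d [-135.7   80.5   -7.9] rv [ 0.004 -0.004  1.576] F [ 1.2 -0.2 -0.8] w 79.9
```

View pics/s6.png

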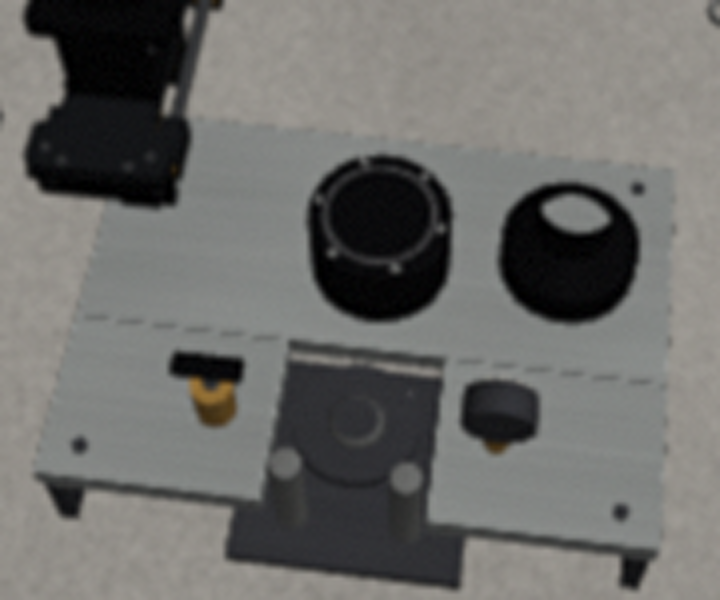

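View pics/w7.png

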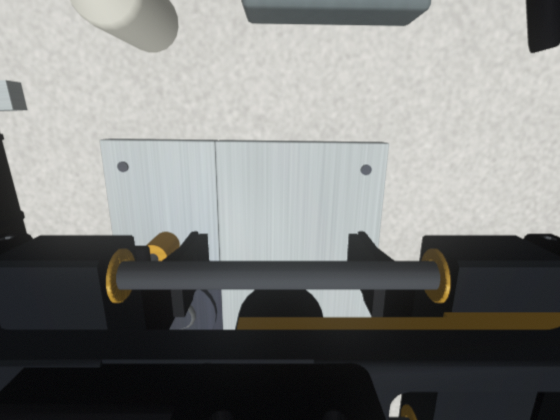

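View pics/t7.png

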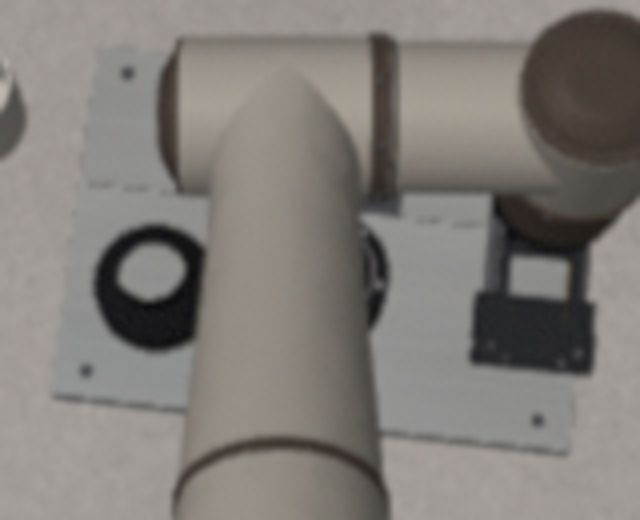

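Scene view: the cup's screw-ring centre is at pixel (274.6,233.3), on the deck's mid line in front of the notch.

```bash
python3 - <<'E'
from h import *
S=calibration('scene');q=lambda u:(180+u[0]/4-.375,180+u[1]/4-.375)
cup=onz(S,q((380,214.7)),.135);sh=onz(S,q((357,421)),.0742)
pp=(onz(S,q((285,461)),.097)+onz(S,q((406,476)),.097))/2
nn=(onz(S,q((289,342)),.075)+onz(S,q((442,358)),.075))/2
print(cup,sh,pp,nn)
R=lambda a:np.array([[np.cos(a),-np.sin(a)],[np.sin(a),np.cos(a)]])
s0=np.array([.6449,.0003])
for p in(cup,sh,pp,nn):print((R(.042)@(p[:2]-s0)*1000).round(1))
p=(onz(S,q((285,461)),.097)-onz(S,q((406,476)),.097));print(np.degrees(np.arctan2(p[0],-p[1])))
n=(onz(S,q((289,342)),.075)-onz(S,q((442,358)),.075));print(np.degrees(np.arctan2(n[0],-n[1])))
E
```

```text
[0.53260782 0.0063986  0.135     ] [0.64537216 0.00175967 0.0742    ] [ 0.68600225 -0.00070095  0.097     ] [0.59699483 0.00229474 0.075     ]
[-112.4    1.4]
[0.4 1.5]
[41.1  0.7]
[-47.9  -0. ]
-2.6756477438570263
-1.8116906364549616
```

```bash
python3 - <<'E'
from h import *
R=sense()['ee_rot'];out=[]
for i in range(9):
    d=R.T@np.array([-8,15.2,3.]);r=.175
    out+=[int(round(v)) for v in d]+[0,0,r];R=R@cv2.Rodrigues(np.array([0,0,float(r)]))[0]
print(out[:30]);print(out[30:])
E
```

```text
[-15, 9, -3, 0, 0, 0.175, -13, 11, -3, 0, 0, 0.175, -11, 13, -3, 0, 0, 0.175, -9, 15, -3, 0, 0, 0.175, -6, 16, -3, 0, 0, 0.175]
[-3, 17, -3, 0, 0, 0.175, 0, 17, -3, 0, 0, 0.175, 3, 17, -3, 0, 0, 0.175, 6, 16, -3, 0, 0, 0.175]
```

{"method": "carry_out", "body": {
  "commands": [-15,9,-3,0,0,0.175,-13,11,-3,0,0,0.175,-11,13,-3,0,0,0.175,-9,15,-3,0,0,0.175,-6,16,-3,0,0,0.175],
  "grip": 70
}}

```text
time_s: 16.4
tcp_pos: [0.4846, -0.0512, 0.2041]
ee_rot: [[-0.812, -0.584, -0.004], [-0.584, 0.812, 0.003], [0.001, 0.005, -1.0]]
wrist_force: [-0.1, 0.0, 0.8]
gripper_width: 0.806
```

{"method": "carry_out", "body": {
  "commands": [-3,17,-3,0,0,0.175,0,17,-3,0,0,0.175,3,17,-3,0,0,0.175,6,16,-3,0,0,0.175,0,0,0,0,0,0]
}}

```text
time_s: 17.02
tcp_pos: [0.4506, 0.0127, 0.2113]
ee_rot: [[-0.995, 0.099, -0.013], [0.099, 0.995, 0.004], [0.014, 0.003, -1.0]]
wrist_force: [0.4, 0.6, -0.0]
gripper_width: 0.805
```

```bash
python3 h.py .455 .0083 .092 87.6
```

```text
t 17.02 tcp [0.4506 0.0127 0.2113] d [ -6.4  -4.3 119.3] rv [ 0.003 -0.014 -0.058] F [ 0.4  0.6 -0. ] w 70.0
```

{"method": "carry_out", "body": {
  "commands": [-4,-3,10,0.003,-0.012,-0.058,0,0,35,0,0,0,0,0,40,0,0,0,0,0,25,0,0,0,0,0,0,0,0,0]
}}

```text
time_s: 17.65
tcp_pos: [0.4535, 0.0071, 0.0957]
ee_rot: [[-1.0, 0.029, -0.004], [0.029, 1.0, 0.0], [0.004, -0.0, -1.0]]
wrist_force: [0.4, 0.5, 0.7]
gripper_width: 0.806
```

```bash
python3 h.py .455 .0083 .092 87.6
```

```text
t 17.65 tcp [0.4535 0.0071 0.0957] d [-1.5  1.3  3.7] rv [-0.    -0.004  0.013] F [0.4 0.5 0.7] w 70.1
```

{"method": "carry_out", "body": {
  "commands": [-6,2,0,0,-0.003,0.012,-12,0,0,0,0,0,-10,0,0,0,0,0,-10,0,0,0,0,0,-6,0,0,0,0,0]
}}

```text
time_s: 18.27
tcp_pos: [0.5016, 0.0073, 0.0986]
ee_rot: [[-0.999, 0.04, 0.002], [0.04, 0.999, 0.001], [-0.002, 0.001, -1.0]]
wrist_force: [-4.3, 0.6, 1.9]
gripper_width: 0.803
```

```bash
python3 h.py .606 .0027 .095 87.6
```

```text
t 18.27 tcp [0.5016 0.0073 0.0986] d [-104.5   -0.4    3.8] rv [0.001 0.002 0.002] F [-4.3  0.6  1.9] w 69.9
```

{"method": "carry_out", "body": {
  "commands": [-12,0,2,0,0,0,-14,0,1,0,0,0,-14,0,1,0,0,0,-12,0,0,0,0,0,-10,0,0,0,0,0]
}}

```text
time_s: 18.9
tcp_pos: [0.5514, 0.0014, 0.0972]
ee_rot: [[-0.999, 0.04, -0.03], [0.04, 0.999, -0.006], [0.03, -0.007, -1.0]]
wrist_force: [-7.9, 0.8, 7.7]
gripper_width: 0.805
```

```bash
python3 h.py .606 .0027 .095 87.6; python3 - <<'E'
from h import *
im=capture('scene');a=im[180:330,180:360];cv2.imwrite('pics/s8.png',cv2.resize(a,None,fx=4,fy=4,interpolation=2)[:,:,::-1])
E
```

```text
t 18.9 tcp [0.5514 0.0014 0.0972] d [-54.5   3.5   0.6] rv [-0.007 -0.03   0.002] F [-7.9  0.8  7.7] w 70.0
```

View pics/s8.png

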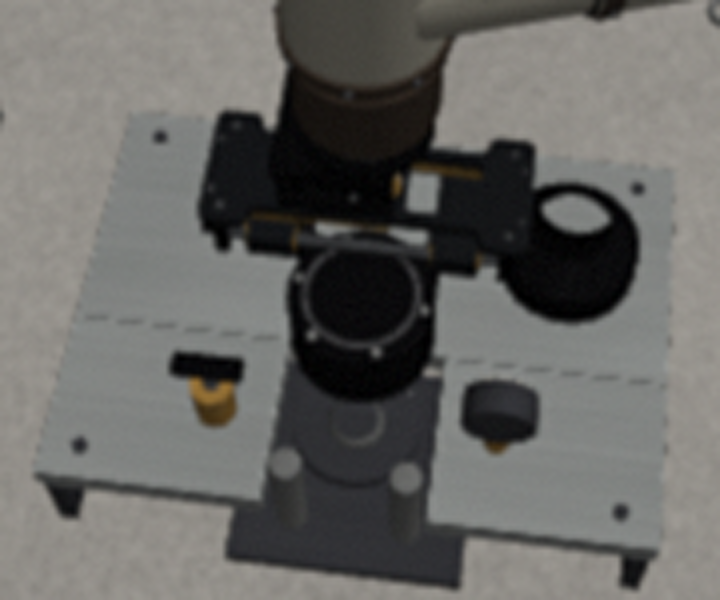

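The cup is straight in front of the shaft at (362,295) and has passed the notch edge. The reducer has not moved. I'll correct the tilt and the small y drift and go on gently.

{"method": "carry_out", "body": {
  "commands": [-4,2,-2,-0.006,-0.028,0,-8,1,0,0,0,0,-8,0,0,0,0,0,-8,0,0,0,0,0]
}}

```text
time_s: 19.45
tcp_pos: [0.5815, 0.0031, 0.0982]
ee_rot: [[-0.999, 0.04, -0.002], [0.04, 0.999, -0.001], [0.002, -0.001, -1.0]]
wrist_force: [-2.2, -0.2, 1.0]
gripper_width: 0.801
```

```bash
python3 h.py .606 .0027 .095 87.6
```

```text
t 19.45 tcp [0.5815 0.0031 0.0982] d [-24.5   0.6   3.2] rv [-0.001 -0.002  0.002] F [-2.2 -0.2  1. ] w 69.7
```

{"method": "carry_out", "body": {
  "commands": [-8,0,1,0,0,0,-7,0,0,0,0,0,-6,0,0,0,0,0,-4,0,0,0,0,0]
}}

```text
time_s: 19.95
tcp_pos: [0.6079, 0.0019, 0.0969]
ee_rot: [[-0.999, 0.04, -0.005], [0.04, 0.999, -0.002], [0.005, -0.002, -1.0]]
wrist_force: [-6.4, 2.5, 1.3]
gripper_width: 0.799
```

```bash
python3 h.py .606 .0027 .095 87.6; python3 - <<'E'
from h import *
im=capture('scene');a=im[180:330,180:360];cv2.imwrite('pics/s9.png',cv2.resize(a,None,fx=4,fy=4,interpolation=2)[:,:,::-1])
E
```

```text
t 19.95 tcp [0.6079 0.0019 0.0969] d [1.9 0.7 1.9] rv [-0.002 -0.005  0.002] F [-6.4  2.5  1.3] w 69.5
```

View pics/s9.png

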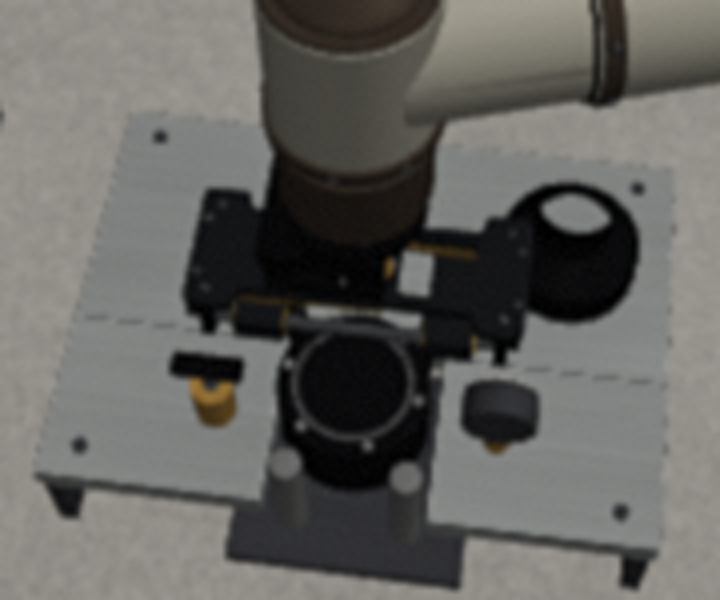

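{"method": "carry_out", "body": {
  "commands": [-3,0,0,0,0,0,-4,0,0,0,0,0,0,0,0,0,0,0]
}}

```text
time_s: 20.38
tcp_pos: [0.6069, 0.0019, 0.0953]
ee_rot: [[-0.999, 0.041, -0.024], [0.041, 0.999, -0.003], [0.024, -0.004, -1.0]]
wrist_force: [-0.6, -1.2, -0.2]
gripper_width: 0.805
```

```bash
python3 h.py .606 .0027 .095 87.6; python3 - <<'E'
from h import *
S=calibration('scene')
for z in(.129,.135):
  for x,y in((.645,.001),(.641,.001)): print(z,x,((proj(S,[[x,y,z]])-180+.375)*4).round(1))
im=capture('scene');a=im[180:330,180:360];cv2.imwrite('pics/s10.png',cv2.resize(a,None,fx=4,fy=4,interpolation=2)[:,:,::-1])
cv2.imwrite('pics/s10b.png',cv2.resize(im[245:310,240:300],None,fx=9,fy=9,interpolation=2)[:,:,::-1])
E
```

```text
t 20.38 tcp [0.6069 0.0019 0.0953] d [0.9 0.8 0.3] rv [-0.004 -0.024  0.001] F [-0.6 -1.2 -0.2] w 70.0
0.129 0.645 [[353.9 382. ]]
0.129 0.641 [[354.5 375.8]]
0.135 0.645 [[353.6 377.6]]
0.135 0.641 [[354.3 371.4]]
```

View pics/s10b.png

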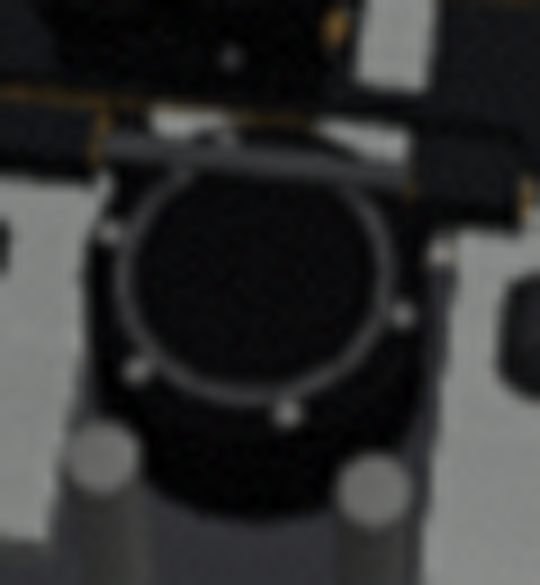

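The screw-ring centre reads (353,382) in the 4x crop, against a prediction of (354,382) for the dropped cup and (354,378) for the undropped one. The cup has dropped. I'll back off, lift and shut the fingers.

{"method": "carry_out", "body": {
  "commands": [10,0,0,0,-0.02,0,18,0,0,0,0,0,0,0,-35,0,0,0,0,0,-50,0,0,0,0,0,-15,0,0,0]
}}

```text
time_s: 21.05
tcp_pos: [0.585, 0.0038, 0.1993]
ee_rot: [[-0.999, 0.039, 0.014], [0.039, 0.999, -0.003], [-0.014, -0.002, -1.0]]
wrist_force: [-0.2, 0.0, -0.6]
gripper_width: 0.806
```

{"method": "carry_out", "body": {
  "commands": [0,0,0,0,0,0,-20,0,0,0,0,0,0,0,0,0,0,0],
  "grip": 0
}}

```text
time_s: 21.42
tcp_pos: [0.6064, 0.0033, 0.1986]
ee_rot: [[-0.999, 0.039, 0.017], [0.039, 0.999, -0.001], [-0.017, -0.001, -1.0]]
wrist_force: [-0.4, -0.0, -0.9]
gripper_width: 0.549
```

```bash
python3 h.py .645 .001 .16 87.6; python3 - <<'E'
from h import *
im=capture('scene');cv2.imwrite('pics/s11.png',cv2.resize(im[180:330,180:360],None,fx=4,fy=4,interpolation=2)[:,:,::-1])
cv2.imwrite('pics/w11.png',capture('wrist')[:,:,::-1])
E
```

```text
t 21.43 tcp [0.6064 0.0033 0.1986] d [-38.   -0.8  39.3] rv [-0.001  0.017  0.003] F [-0.4 -0.  -0.9] w 47.8
```

View pics/s11.png

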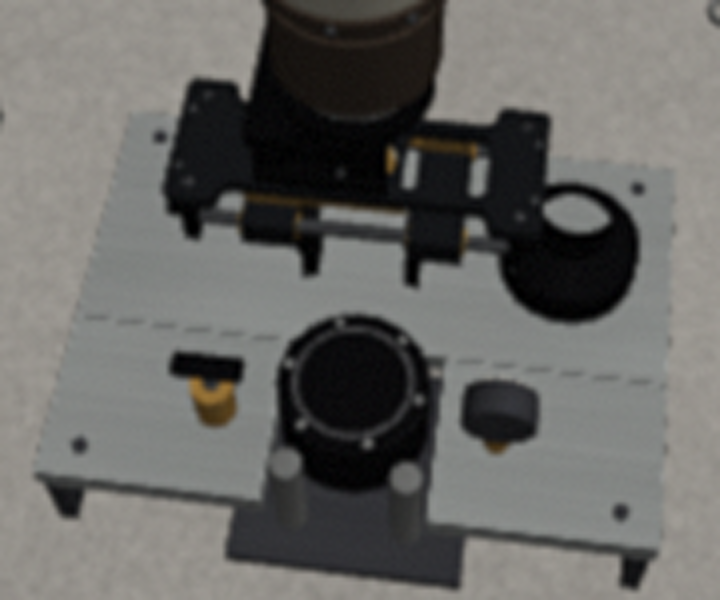

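View pics/w11.png

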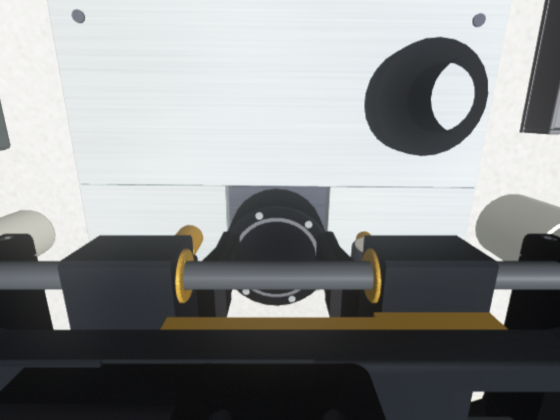

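The cup stands upright against both posts. Moving above its centre with the fingers shutting.

{"method": "carry_out", "body": {
  "commands": [-15,0,0,0,0.012,0,-15,0,0,0,0,0,-8,-1,10,0,0,0,0,0,15,0,0,0,0,0,0,0,0,0]
}}

```text
time_s: 22.15
tcp_pos: [0.6413, 0.0005, 0.1689]
ee_rot: [[-0.999, 0.04, -0.003], [0.04, 0.999, -0.001], [0.003, -0.001, -1.0]]
wrist_force: [-0.9, 0.8, 0.9]
gripper_width: 0.006
```

```bash
python3 h.py .645 .001 .129 87.6
```

```text
t 22.15 tcp [6.413e-01 5.000e-04 1.689e-01] d [-3.8  0.7 39.9] rv [-0.002 -0.003  0.002] F [-0.9  0.8  0.9] w 0.5
```

{"method": "carry_out", "body": {
  "commands": [-4,1,15,0,0,0,0,0,12,0,0,0,0,0,8,0,0,0]
}}

```text
time_s: 22.52
tcp_pos: [0.6452, 0.0014, 0.1322]
ee_rot: [[-0.999, 0.039, -0.002], [0.039, 0.999, -0.001], [0.002, -0.001, -1.0]]
wrist_force: [-0.2, -0.2, 0.7]
gripper_width: 0.009
```

{"method": "carry_out", "body": {
  "commands": [0,0,4,0,0,0,0,0,4,0,0,0,0,0,4,0,0,0]
}}

```text
time_s: 22.9
tcp_pos: [0.6449, 0.0014, 0.127]
ee_rot: [[-0.999, 0.036, -0.001], [0.036, 0.999, -0.004], [0.001, -0.004, -1.0]]
wrist_force: [-6.2, 1.5, 13.0]
gripper_width: 0.005
```

```bash
python3 h.py .645 .001 .096 87.6
```

```text
t 22.9 tcp [0.6449 0.0014 0.127 ] d [-0.1 -0.3 31. ] rv [-0.004 -0.001  0.006] F [-6.2  1.5 13. ] w 0.5
```

Contact near 0.128, which matches the dropped cup's top of 0.129. Pressing slowly.

{"method": "carry_out", "body": {
  "commands": [0,0,5,0,0,0,0,0,5,0,0,0,0,0,5,0,0,0,0,0,5,0,0,0,0,0,5,0,0,0]
}}

```text
time_s: 23.52
tcp_pos: [0.645, 0.0014, 0.1218]
ee_rot: [[-1.0, 0.03, 0.008], [0.03, 1.0, -0.007], [-0.008, -0.007, -1.0]]
wrist_force: [-5.6, 1.7, 14.7]
gripper_width: 0.003
```

```bash
python3 h.py .645 .001 .096 87.6
```

```text
t 23.52 tcp [0.645  0.0014 0.1218] d [ 0.2 -0.3 25.8] rv [-0.007  0.008  0.011] F [-5.6  1.7 14.7] w 0.3
```

{"method": "carry_out", "body": {
  "commands": [0,0,8,-0.006,0.007,0.01,0,0,8,0,0,0,0,0,8,0,0,0,0,0,8,0,0,0]
}}

```text
time_s: 24.02
tcp_pos: [0.6449, 0.0014, 0.1094]
ee_rot: [[-0.999, 0.034, 0.009], [0.034, 0.999, -0.004], [-0.009, -0.004, -1.0]]
wrist_force: [-8.3, 1.9, 19.7]
gripper_width: 0.006
```

```bash
python3 h.py .645 .001 .096 87.6
```

```text
t 24.02 tcp [0.6449 0.0014 0.1094] d [ 0.  -0.4 13.4] rv [-0.004  0.009  0.007] F [-8.3  1.9 19.7] w 0.5
```

{"method": "carry_out", "body": {
  "commands": [0,0,8,-0.004,0.009,0.006,0,0,8,0,0.003,0,0,0,7,0,0,0]
}}

```text
time_s: 24.4
tcp_pos: [0.6447, 0.0016, 0.1041]
ee_rot: [[-0.999, 0.035, 0.003], [0.035, 0.999, -0.003], [-0.003, -0.003, -1.0]]
wrist_force: [-9.7, 2.6, 18.4]
gripper_width: 0.003
```

```bash
python3 h.py .645 .001 .096 87.6
```

```text
t 24.4 tcp [0.6447 0.0016 0.1041] d [-0.3 -0.5  8.1] rv [-0.003  0.003  0.007] F [-9.7  2.6 18.4] w 0.3
```

{"method": "carry_out", "body": {
  "commands": [0,0,8,0,0.002,0.005,0,0,8,0,0,0,0,0,7,0,0,0]
}}

```text
time_s: 24.78
tcp_pos: [0.6445, 0.0018, 0.0983]
ee_rot: [[-0.999, 0.034, 0.007], [0.034, 0.999, -0.006], [-0.007, -0.006, -1.0]]
wrist_force: [-8.2, 2.9, 21.7]
gripper_width: 0.006
```

{"method": "carry_out", "body": {
  "commands": [0,0,8,0,0.002,0.004,0,0,8,0,0,0]
}}

```text
time_s: 25.02
tcp_pos: [0.6446, 0.0017, 0.0962]
ee_rot: [[-0.999, 0.034, 0.009], [0.034, 0.999, -0.009], [-0.009, -0.009, -1.0]]
wrist_force: [-15.7, 4.1, 36.9]
gripper_width: 0.01
```

```bash
python3 h.py .645 .001 .096 87.6
```

```text
t 25.02 tcp [0.6446 0.0017 0.0962] d [-0.4 -0.7  0.2] rv [-0.009  0.009  0.008] F [-15.7   4.1  36.9] w 0.9
```

{"method": "carry_out", "body": {
  "commands": [0,0,8,-0.008,0.009,0,0,0,9,0,0,0]
}}

```text
time_s: 25.28
tcp_pos: [0.6447, 0.0017, 0.0962]
ee_rot: [[-1.0, 0.028, 0.006], [0.028, 1.0, -0.004], [-0.006, -0.004, -1.0]]
wrist_force: [-16.7, 4.3, 37.7]
gripper_width: 0.001
```

The press has stopped at z = 0.0962 with force up to 38 N. That is the bottom stop: contact began at about 0.129, so the cup has travelled 33 mm. Retracting.

{"method": "carry_out", "body": {
  "commands": [0,0,-4,0,0,0,0,0,-15,0,0,0,0,0,-40,0,0,0,0,0,-50,0,0,0]
}}

```text
time_s: 25.78
tcp_pos: [0.6422, 0.0021, 0.2069]
ee_rot: [[-1.0, 0.028, 0.0], [0.028, 1.0, -0.005], [-0.001, -0.005, -1.0]]
wrist_force: [0.6, 0.4, 0.3]
gripper_width: 0.004
```

{"method": "carry_out", "body": {
  "commands": [40,0,-20,0,0,0,55,0,0,0,0,0,55,0,0,0,0,0,0,0,0,0,0,0,0,0,0,0,0,0]
}}

```text
time_s: 26.4
tcp_pos: [0.492, 0.0063, 0.2317]
ee_rot: [[-1.0, 0.028, 0.012], [0.028, 1.0, -0.003], [-0.012, -0.003, -1.0]]
wrist_force: [0.1, 0.5, 1.2]
gripper_width: 0.001
```

```bash
python3 h.py .645 .001 .096 87.6; python3 - <<'E'
from h import *
S=calibration('scene')
for z in(.096,.100): print(z,((proj(S,[[.645,.001,z]])-180+.375)*4).round(1))
im=capture('scene');cv2.imwrite('pics/s12f.png',im[:,:,::-1]);cv2.imwrite('pics/s12.png',cv2.resize(im[180:330,180:360],None,fx=4,fy=4,interpolation=2)[:,:,::-1])
cv2.imwrite('pics/w12.png',capture('wrist')[:,:,::-1])
E
```

```text
t 26.4 tcp [0.492  0.0063 0.2317] d [-151.5   -0.5  137.5] rv [-0.003  0.012  0.014] F [0.1 0.5 1.2] w 0.1
0.096 [[355.1 405.5]]
0.1 [[354.9 402.8]]
```

View pics/s12.png

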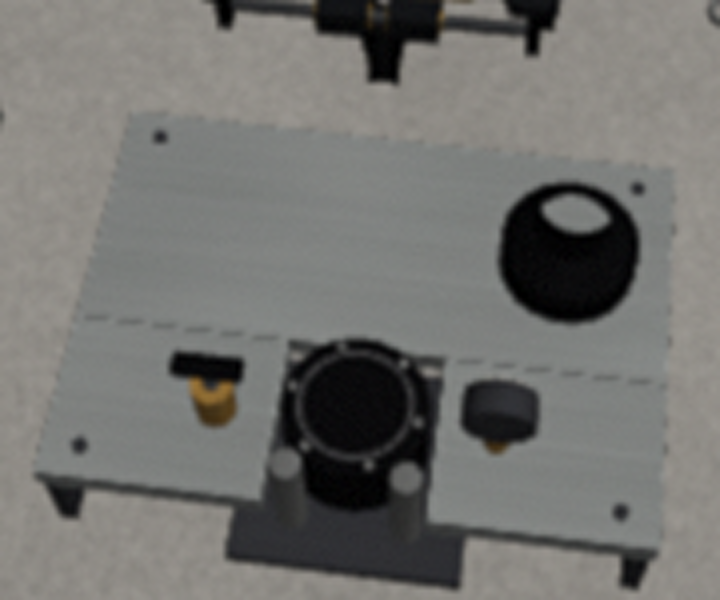

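View pics/s12f.png

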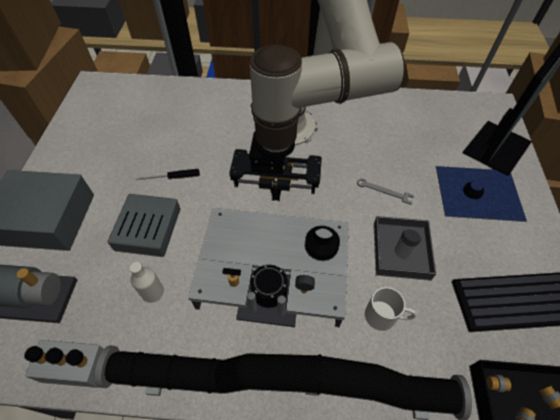

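The screw-ring centre is at (356,405) in the 4x crop, against a prediction of (355,405.5) for fully home. The jar is upright in the tray and the bystanders look unmoved. Handing in.

```bash
python3 -c "
from station import *
print(finish_job())"
```

```text
the job is handed in; nothing more can be done
None
```

The jar is in the tray and the bearing cup is pressed home on the shaft. I handed the job in at about 26.5 s of the 72 s; it reports no verdict.

- **Jar:** I gripped it upright, set it down in the tray and released it. Pictures taken after the release and at the end show it upright and well inside the walls.
- **Cup:** I slid it along the deck to y ≈ 0 at x ≈ -112, then pushed it in +x with the open fingers as a cradle until it met both posts and dropped over the shaft. I then pressed it down with shut fingers.
- **Fully home check:** the press began near z = 0.129 m and stopped at 0.0962 m, with the force rising to 38 N. That is about 33 mm of travel. In the last scene picture the screw-ring centre matches the fully-home prediction to about half a pixel.
- **Other things:** the reducer, mug, bottle, wrench and screwdriver look unmoved in the pictures, judged by eye only. The gripper was clear of everything at the end.
- **Where measurements disagreed:** the jar's x position differed by about 15 mm between cameras, and one wrist view taken while the arm was still settling was about 10 mm off. I used a compromise for x, and the 49 mm grip width matched the 50 mm jar. I set the jar down harder than planned (28 N) and eased off before opening.

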